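Spin-test hand wheels and reject the one that binds

ROBOT

A 6-joint arm with a two-finger parallel gripper is mounted at the origin on the work surface. World frame = base frame: x ahead of the robot, y to its left, z up, the work surface at z = 0. Lengths are in m, angles in rad, forces in N, time in s.
With the tool pointing down it reaches from about 0.325 to 0.925 m from the base axis. Payload 3.1 kg.
Tool frame: the origin (TCP) lies midway between the tips of the shut fingers; the grasp point (between the pads) lies 19 mm behind it (bot.grip_depth is the distance from the TCP to the grasp point, in m); z points along the fingers, y is the direction in which the jaws open and shut (so a half turn about z gives the same grasp; the last joint's range is limited). The gripper opens to 85 mm and grips with 20 to 120 N. Pads are 22 mm wide; open, the fingers measure 114 mm over their backs; the gripper's body (76 mm by 85 mm) begins 54 mm behind the grasp point. The pads swing forward as they close: fully open they stand 13 mm farther back than shut.
Start: joints at [-1.428, 0.217, 1.613, -0, 1.311, -0.112], TCP at [0.158, -0.605, 0.231] pointing down, gripper open.
Joint ranges: [-2.75, 2.75], [-0.78, 2.1], [0.31, 2.55], [-1.13, 4.27], [0.13, 2.63], [-2.58, 2.58]. Speed limits (rad/s): [2.79, 2.79, 3.14, 3.14, 3.14, 3.14].

INTERFACE

Orientations are given as a unit quaternion [w, x, y, z].
In Python, from station import bot gives the robot as it stands. The module is installed in compiled form; this text tells all that it offers.
- The arm moves only by the tool jog_arm, never from a script. Its arguments are lists of equal length, an entry for each row: "jaw": the opening, from 0 (shut) to 1 (fully open); "offset": the shift along the tool's x, y, z in cm, a list of three; "turn": the turn about the tool's z in degrees. A call has 1 to 8 rows; each row shifts and turns the commanded pose from where the row before left it, along the tool's axes as they then stand; what a row does not reach is not made up. A row lasts 1/10 s, in which the tool goes at most 50 mm and 8.59 degrees, less where a joint would pass 70% of its speed; a pose out of reach is approached as far as the arm can. A call with a gripper value outside its range is refused whole. The fingers move at their own pace and stop on an object; "grip_force" is the grip in N (left out, the last holds). Time passes only in rows, so rows that do not move let the fingers close. It gives the time, the measured TCP pose, the force and the opening at its end, in the units of the state.
- bot.get_state(): the state, without advancing time (a new reading comes with each control period).
- bot.snapshot(name): name is "side" or "top" or "wrist"; returns a dict with "pixels" (480x640x3 uint8, red, green, blue), "fx", "fy", "cx", "cy" (pixels), "k1" (the pictures are not rectified: a ray, as slopes to the right and down, at radius r is drawn at 1 + k1 r^2 times it, then the intrinsics apply), "cam_to_world" (4x4, takes a point from camera to world coordinates). Camera axes: x right, y up, looking along -z (the intrinsics and any distortion apply to the point x, -y, -z); pixel columns grow to the right and rows downward; lengths in m; the calibration is good to about 2 mm. A picture is of the moment at which its call begins. There is no depth.
- bot.job_done(): hands the job in, once; it reports no verdict.
The state is a dict: "time_s": time; "joints": joint angles; "qvel": joint speeds; "joint_torque": joint torques, N m; "tcp_pos": TCP position; "tcp_rot": TCP orientation; "ft_force": force on the tool from outside, world axes, zero at the start; "moment": the same for the moment, N m; "width": finger opening in m.
Only numpy, scipy, OpenCV 4.12 (cv2) and the standard library are available. Lean on these libraries where they do the work, as an engineer would, in place of code of your own. Each camera call takes 0.05 s, during which the arm holds its last target.

TASK

Three hand-wheel units for a woodworking machine stand on the bench: where each one stands, push its wheel round by the red peg, at least a tenth of a turn, and see whether it coasts freely. Stand any unit whose wheel binds (stops dead as soon as you let go) upright in the red bin and let go of it; leave those that run freely standing where they are.

Things in the scene. Friction and masses are not known exactly. Their poses are not given: they have to be found in the camera images.
- hub_a (a point): Steel boss (28 mm across, top 86 mm above bench) of hand-wheel unit A: loose green foot 84 x 84 x 12 mm, black wheel 100 mm across, disc 34 to 44 mm above bench, upright axle, 0.65 kg; three look alike. Point on the axle, 68 mm above the unit's underside, mid-grip. Turns with the wheel: x points at the red peg, z up. To lift, pinch the boss with fingers closing square to x, clear of the peg.
- wheel_a (a joint): Angle of wheel A on its axle, rad, anticlockwise from above positive, endless, starts within 0.1 of 0. Red peg, 14 mm across, top 75 mm above bench, 37 mm from axle. Peg pushed 20 to 30 mm at 0.1 m/s or more: a good wheel coasts on past 1.5 rad within a second; a binding one turns only as far as pushed (1 to 2 N at the peg) and stops dead.
- hub_b (a point): Steel boss (28 mm across, top 86 mm above bench) of hand-wheel unit B: loose green foot 84 x 84 x 12 mm, black wheel 100 mm across, disc 34 to 44 mm above bench, upright axle, 0.65 kg; three look alike. Point on the axle, 68 mm above the unit's underside, mid-grip. Turns with the wheel: x points at the red peg, z up. To lift, pinch the boss with fingers closing square to x, clear of the peg.
- wheel_b (a joint): Angle of wheel B on its axle, rad, anticlockwise from above positive, endless, starts within 0.1 of 0. Red peg, 14 mm across, top 75 mm above bench, 37 mm from axle. Peg pushed 20 to 30 mm at 0.1 m/s or more: a good wheel coasts on past 1.5 rad within a second; a binding one turns only as far as pushed (1 to 2 N at the peg) and stops dead.
- hub_c (a point): Steel boss (28 mm across, top 86 mm above bench) of hand-wheel unit C: loose green foot 84 x 84 x 12 mm, black wheel 100 mm across, disc 34 to 44 mm above bench, upright axle, 0.65 kg; three look alike. Point on the axle, 68 mm above the unit's underside, mid-grip. Turns with the wheel: x points at the red peg, z up. To lift, pinch the boss with fingers closing square to x, clear of the peg.
- wheel_c (a joint): Angle of wheel C on its axle, rad, anticlockwise from above positive, endless, starts within 0.1 of 0. Red peg, 14 mm across, top 75 mm above bench, 37 mm from axle. Peg pushed 20 to 30 mm at 0.1 m/s or more: a good wheel coasts on past 1.5 rad within a second; a binding one turns only as far as pushed (1 to 2 N at the peg) and stops dead.
- bin: Red open reject bin, fixed, 210 x 210 mm outside, 45 mm high, walls and floor 5 mm thick; origin under its centre at bench level, z up.
Mind the look-alikes: they are no part of the job. What is shaped like the part that bears hub_c but pink is not meant.

How it is judged:
On the way:
1. the binding wheel has been turned more than 20 degrees off zero while its unit still stood in its place ((value of joint wheel_b above 0.35 rad or value of joint wheel_b below -0.35 rad) and distance of hub_b from where it was at the start of the episode below 0.04 m), for 0.1 s.
At the end, for the whole second after the job is handed in: All wheels turned more than 20 degrees off zero; the binding unit stands upright (within 10 degrees) on the bin's floor, its axle within 70 mm of the bin's centre along either side; the free-running units stand upright (within 10 degrees) within 40 mm of where they began ((value of joint wheel_a above 0.35 rad or value of joint wheel_a below -0.35 rad) and (value of joint wheel_c above 0.35 rad or value of joint wheel_c below -0.35 rad) and (value of joint wheel_b above 0.35 rad or value of joint wheel_b below -0.35 rad) and distance of each of hub_a, hub_c from where it was at the start of the episode below 0.04 m and angle between each of hub_a, hub_c, hub_b's own z axis and vertical below 0.17 rad and x of hub_b in the frame of bin between -0.07 and 0.07 m and y of hub_b in the frame of bin between -0.07 and 0.07 m and z of hub_b in the frame of bin below 0.085 m); the robot touches nothing.
It also fails if it takes over 64 s, if anything falls off the work surface, if the arm or the gripper's body presses on something with over 40 N, if the wrist force passes 120 N, or if a joint passes its speed limit or range.

## Working session

There is one attempt and no reset: what is moved stays moved. The work goes in short steps, Python scripts to look and compute and a tool call to move; the robot and the scene stay as the last step left them, time stands still between calls to the robot, and variables do not carry over. Pictures are saved under pics/ and viewed, and the job is handed in when it is done.

Besides the shell and the picture viewer there is one more tool, called after "Emit:" by a JSON object that holds its "method" and its "body". jog_arm: Moves the arm, as the interface text tells. Its arguments: {"type":"object","properties":{"jaw":{"type":"array","items":{"type":"number"}},"offset":{"type":"array","items":{"type":"array","items":{"type":"number"}}},"turn":{"type":"array","items":{"type":"number"}},"grip_force":{"type":"number"}},"required":["jaw","offset","turn"]}

```bash
mkdir -p pics; cat > h.py <<'E'
import numpy as np, cv2
from station import bot
def snap(name,fn=None):
    s=bot.snapshot(name)
    if fn: cv2.imwrite('pics/'+fn,cv2.cvtColor(np.array(s['pixels']),cv2.COLOR_RGB2BGR))
    return s
def ray(s,u,v):
    x=(u-s['cx'])/s['fx'];y=(v-s['cy'])/s['fy'];rd=np.hypot(x,y);r=rd
    for _ in range(30): r=rd/(1+s['k1']*r*r)
    k=r/rd if rd>0 else 1
    T=np.array(s['cam_to_world']);d=T[:3,:3]@np.array([x*k,-y*k,-1.]);return T[:3,3],d
def onz(s,u,v,z):
    o,d=ray(s,u,v);return o+d*(z-o[2])/d[2]
def proj(s,p):
    T=np.array(s['cam_to_world']);q=T[:3,:3].T@(np.array(p)-T[:3,3]);x=q[0]/-q[2];y=-q[1]/-q[2];k=1+s['k1']*(x*x+y*y)
    return s['fx']*x*k+s['cx'],s['fy']*y*k+s['cy']
E
python3 - <<'E'
from h import *
np.set_printoptions(precision=4,suppress=True)
for n in ['top','side','wrist']:
    s=snap(n,n+'0.png');print(n,s['fx'],s['k1'],np.array(s['cam_to_world']))
print(bot.get_state())
E
```

```text
top 488.4246404569127 0.02757385502187452 [[-0.0097  0.9941 -0.1084  0.3694]
 [-0.9997 -0.0073  0.0222  0.064 ]
 [ 0.0212  0.1086  0.9939  1.0825]
 [ 0.      0.      0.      1.    ]]
side 550.2218588283193 -0.04318657427097069 [[ 0.999   0.0322 -0.0313  0.4476]
 [-0.0445  0.6148 -0.7874 -0.8083]
 [-0.0061  0.788   0.6156  0.7285]
 [ 0.      0.      0.      1.    ]]
wrist 350.9257645140798 0.015980218758883658 [[ 0.2519  0.9139  0.3183  0.2389]
 [-0.9677  0.2388  0.0804 -0.5828]
 [-0.0025 -0.3283  0.9446  0.373 ]
 [ 0.      0.      0.      1.    ]]
{'time_s': 0.15, 'joints': array([-1.4282,  0.2176,  1.6146,  0.    ,  1.3113, -0.1122]), 'qvel': array([ 0.0002, -0.0011, -0.0049, -0.0003,  0.0017,  0.0003]), 'joint_torque': array([  0.0001, -39.7447, -30.4416,  -0.0002,   0.0058,  -0.    ]), 'tcp_pos': array([ 0.1575, -0.6042,  0.2302]), 'tcp_rot': array([-0.001 ,  0.9919,  0.1271, -0.    ]), 'ft_force': array([-1.2665,  0.3522,  0.6573]), 'moment': array([0.0103, 0.0019, 0.0112]), 'width': 0.08579679319423539}
```

View pics/top0.png

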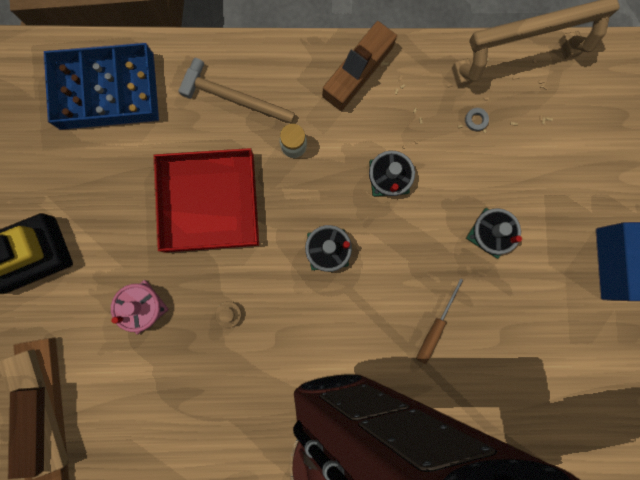

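View pics/side0.png

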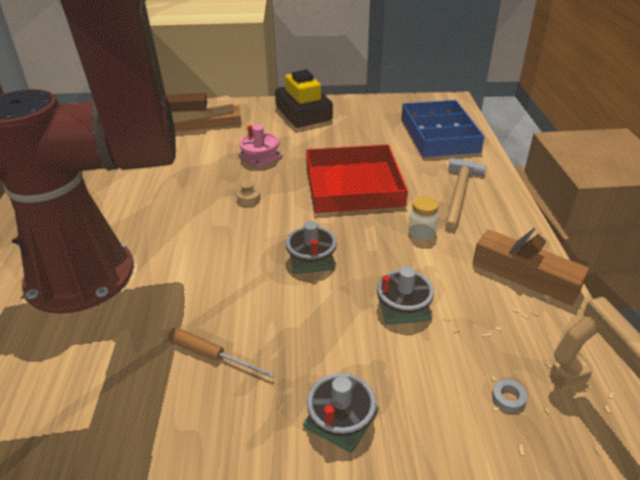

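The top view shows three units with a boss and red peg each: (395,168)/(395,187), (330,246)/(347,245) and (505,229)/(518,239). The look-alike is the pink unit at (137,308). Other round things are the jar (292,138), the knob (230,315) and the ring (477,119). The bin is at (207,200). I choose the three black wheels with grey bosses.

```bash
cat > m.py <<'E'
from h import *
np.set_printoptions(precision=4,suppress=True)
def pegs(s):
    h=cv2.cvtColor(np.array(s['pixels']),cv2.COLOR_RGB2HSV)
    m=(((h[...,0]<6)|(h[...,0]>174))&(h[...,1]>170)&(h[...,2]>90)).astype('uint8')
    n,l,st,c=cv2.connectedComponentsWithStats(m)
    return [(c[i],st[i]) for i in range(1,n) if 15<st[i,4]<1500]
def hubs(s):
    h=cv2.cvtColor(np.array(s['pixels']),cv2.COLOR_RGB2HSV)
    m=((h[...,1]<45)&(h[...,2]>105)).astype('uint8')
    n,l,st,c=cv2.connectedComponentsWithStats(m)
    return [(c[i],st[i]) for i in range(1,n) if 60<st[i,4]<1500]
E
python3 - <<'E'
from m import *
for n in ['top','side']:
    s=snap(n)
    for c,st in pegs(s): print(n,'peg',c,st,onz(s,*c,.073))
    for c,st in hubs(s): print(n,'hub',c,st,onz(s,*c,.084))
    if n=='top':
        for p in [(154,155),(253,150),(259,245),(160,251)]: print('bin',onz(s,*p,.045))
        im=np.array(s['pixels'])[130:280,290:540][:,:,::-1]
        cv2.imwrite('pics/crop0.png',cv2.resize(im,None,fx=3.2,fy=3.2,interpolation=cv2.INTER_CUBIC))
E
```

```text
top peg [155.1087 176.087 ] [154 161   3  29  46] [0.6051 0.385  0.073 ]
top peg [394.7241 186.4138] [392 184   6   6  29] [ 0.5809 -0.1161  0.073 ]
top peg [156.7941 213.8235] [156 191   3  44  68] [0.5256 0.3796 0.073 ]
top peg [518.4074 238.4444] [516 236   6   6  27] [ 0.4688 -0.3716  0.073 ]
top peg [346.2069 243.8621] [344 241   6   6  29] [ 0.4601 -0.0119  0.073 ]
top peg [114.5484 319.5806] [112 317   6   6  31] [0.3109 0.4575 0.073 ]
top hub [188.9931  77.2907] [179  58  22  36 289] [0.8144 0.3158 0.084 ]
top hub [478.4353 119.1118] [468 108  21  21 170] [ 0.7221 -0.2952  0.084 ]
top hub [401.7615 164.0231] [379 151  35  41 130] [ 0.6261 -0.1301  0.084 ]
top hub [394.9608 167.902 ] [389 163  12  11 102] [ 0.6179 -0.1156  0.084 ]
top hub [507.0097 216.8738] [485 209  36  26 103] [ 0.5128 -0.3456  0.084 ]
top hub [505.1078 228.3235] [500 223  11  12 102] [ 0.4889 -0.3404  0.084 ]
top hub [328.4421 246.2211] [323 241  12  11  95] [0.4545 0.0256 0.084 ]
bin [0.6578 0.3974 0.045 ]
bin [0.6686 0.1854 0.045 ]
bin [0.4616 0.1717 0.045 ]
bin [0.4506 0.3796 0.045 ]
side peg [249.64 13
[... 278 characters left out ...]
3 ]
side hub [510.1719  43.7683] [ 488    0   47   82 1489] [1.1476 0.9773 0.084 ]
side hub [467.1588 164.4506] [450 158  36  16 233] [0.8089 0.224  0.084 ]
side hub [ 27.8235 197.6176] [ 14 195  28   6  68] [-0.1307  0.1462  0.084 ]
side hub [422.4829 229.3551] [410 216  27  23 321] [ 0.666  -0.0021  0.084 ]
side hub [310.582  239.5847] [286 221  50  37 378] [ 0.454  -0.0215  0.084 ]
side hub [407.102  289.0561] [378 267  56  43 588] [ 0.6109 -0.1595  0.084 ]
side hub [245.3855 364.0602] [220 352  54  25 166] [ 0.3525 -0.3008  0.084 ]
side hub [341.485  399.7562] [ 307  374   69   59 1136] [ 0.4872 -0.3674  0.084 ]
side hub [509.6954 393.545 ] [493 380  34  29 545] [ 0.7191 -0.3701  0.084 ]
```

View pics/crop0.png

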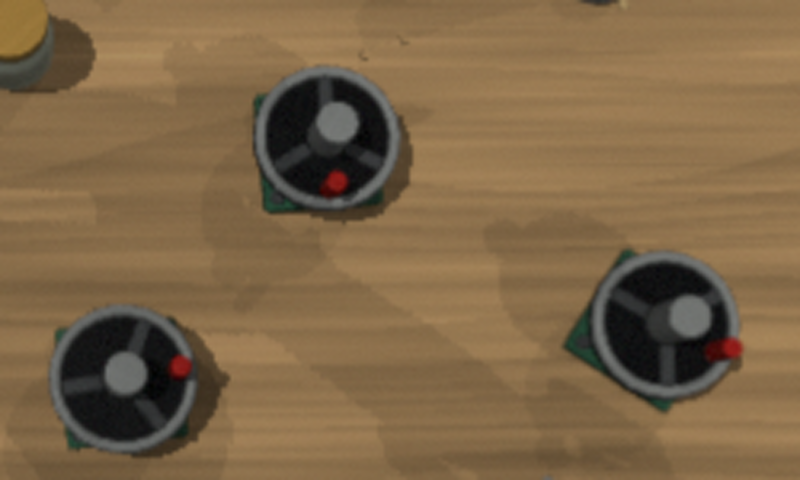

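Emit:
{"method": "jog_arm", "body": {"jaw": [0, 0, 0, 0, 0, 0], "offset": [[0, 0, 0], [0, 0, 0], [0, 0, 0], [0, 0, 0], [0, 0, 0], [0, 0, 0]], "turn": [7.5, 7.5, 7.5, 7.5, 7.5, 7.5]}}

```text
time_s: 0.85
tcp_pos: [0.1575, -0.6047, 0.231]
tcp_rot: [-0.0, 0.964, -0.265, -0.0]
ft_force: [0.1, -0.3, -0.0]
width: 0.0001
```

Emit:
{"method": "jog_arm", "body": {"jaw": [0, 0, 0, 0, 0, 0, 0, 0], "offset": [[1.47, -4.45, 0], [1.47, -4.45, 0], [1.47, -4.45, 0], [1.47, -4.45, 0], [1.47, -4.45, 0], [1.47, -4.45, 0], [1.47, -4.45, 0], [1.47, -4.45, 0]], "turn": [0, 0, 0, 0, 0, 0, 0, 0]}}

```text
time_s: 1.65
tcp_pos: [0.4403, -0.3558, 0.2314]
tcp_rot: [0.0, 0.965, -0.262, 0.0]
ft_force: [0.8, -0.3, 0.5]
width: 0.0001
```

```bash
cat >> h.py <<'E'
from scipy.spatial.transform import Rotation as R
def go(p):
    s=bot.get_state();q=s['tcp_rot'];r=R.from_quat([q[1],q[2],q[3],q[0]])
    print('tcp',s['tcp_pos'],'t',s['time_s'],'off cm',100*r.inv().apply(np.array(p)-s['tcp_pos']),'yaw',np.degrees(np.arctan2(*r.as_matrix()[[1,0],0])))
E
python3 - <<'E'
from m import *
s=snap('wrist','w1.png')
for c,st in pegs(s): print('peg',c,st,onz(s,*c,.073))
for c,st in hubs(s): print('hub',c,st,onz(s,*c,.084))
go([.4405,-.358,.056])
E
```

```text
peg [312.9128 174.1026] [306 167  15  16 195] [ 0.4697 -0.3718  0.073 ]
peg [  1.7347 212.102 ] [  0 206   5  12  49] [ 0.5789 -0.1186  0.073 ]
peg [ 13.3793 360.2414] [  7 355  14  11 116] [ 0.4601 -0.0105  0.073 ]
hub [ 27.4299 172.1799] [  0 120  46 102 756] [ 0.5903 -0.1722  0.084 ]
hub [268.4353 175.4764] [253 160  32  32 827] [ 0.4889 -0.3405  0.084 ]
hub [273.1032 305.1174] [269 275   9  65 281] [ 0.384  -0.2779  0.084 ]
hub [ 18.2531 328.6975] [  0 324  37  13 162] [ 0.486  -0.0553  0.084 ]
hub [ 40.7321 379.1153] [  0 345  58  51 321] [ 0.4315 -0.0308  0.084 ]
tcp [ 0.4454 -0.3505  0.2314] t 1.7 off cm [-0.0859  1.0089 17.5382] yaw -30.141391651646977
```

View pics/w1.png

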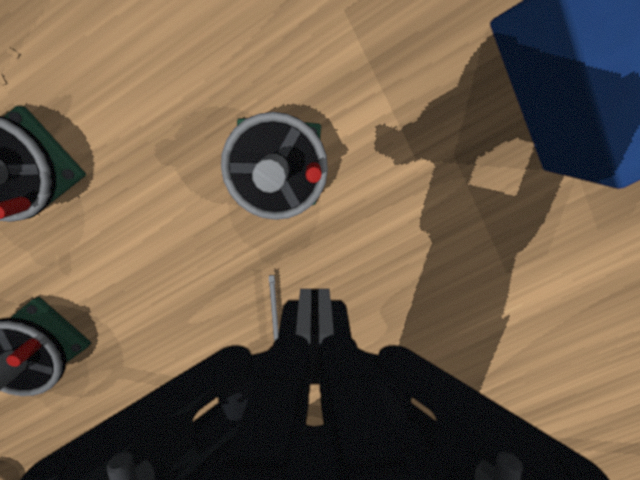

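The wrist view agrees with the top view: peg at (313,174), boss at (268,175). I go down beside the peg next.

Emit:
{"method": "jog_arm", "body": {"jaw": [0, 0, 0, 0, 0, 0, 0], "offset": [[-0.1, 1.0, 3.5], [0, 0, 4], [0, 0, 4], [0, 0, 3], [0, 0, 3], [0, 0, 0], [0, 0, 0]], "turn": [0, 0, 0, 0, 0, 0, 0]}}

```text
time_s: 2.4
tcp_pos: [0.4329, -0.3652, 0.0561]
tcp_rot: [-0.0, 0.965, -0.262, -0.001]
ft_force: [-0.0, -0.1, 0.2]
width: -0.0002
```

```bash
python3 - <<'E'
from m import *
go([.4697,-.3718,.056])
s=snap('wrist','w2.png')
E
```

```text
tcp [ 0.4329 -0.3652  0.0561] t 2.4 off cm [ 3.5091 -1.2986  0.0074] yaw -30.404491720732203
```

View pics/w2.png

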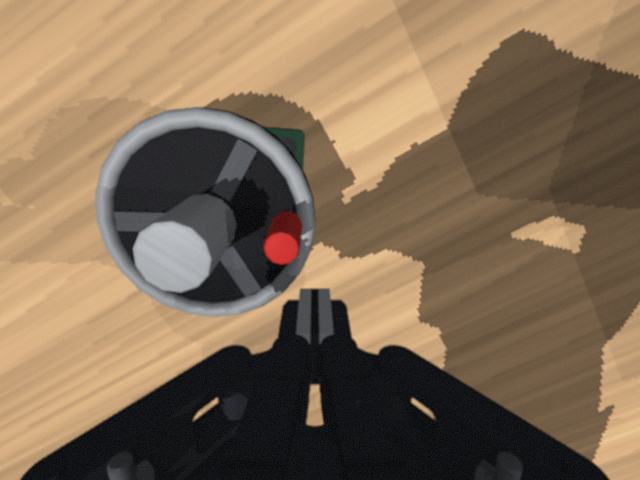

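Emit:
{"method": "jog_arm", "body": {"jaw": [0, 0, 0, 0, 0, 0, 0, 0], "offset": [[0, -1.6, 0], [0, 0, 0], [1.4, 0, 0], [1.4, 0, 0], [1.4, 0, 0], [0, 0, 0], [-1, 0, -2], [0, 0, -4]], "turn": [0, 0, 0, 0, 0, 0, 0, 0]}}

```text
time_s: 3.25
tcp_pos: [0.4654, -0.3643, 0.113]
tcp_rot: [-0.002, 0.965, -0.262, -0.004]
ft_force: [0.4, 0.1, -0.3]
width: 0.0001
```

```bash
python3 - <<'E'
from m import *
a=[]
for i in range(8):
    s=bot.snapshot('side');a.append(np.array(s['pixels'])[330:460,240:440][:,:,::-1])
    print(bot.get_state()['time_s'],[tuple(np.round(c)) for c,st in pegs(s)])
cv2.imwrite('pics/p1.png',np.vstack([np.hstack(a[:4]),np.hstack(a[4:])]))
go([0,0,0])
E
```

```text
3.3 [(np.float64(393.0), np.float64(177.0)), (np.float64(385.0), np.float64(283.0)), (np.float64(351.0), np.float64(416.0))]
3.35 [(np.float64(396.0), np.float64(188.0)), (np.float64(385.0), np.float64(283.0)), (np.float64(351.0), np.float64(415.0))]
3.4 [(np.float64(396.0), np.float64(188.0)), (np.float64(386.0), np.float64(283.0)), (np.float64(351.0), np.float64(415.0))]
3.45 [(np.float64(396.0), np.float64(186.0)), (np.float64(386.0), np.float64(283.0)), (np.float64(351.0), np.float64(416.0))]
3.5 [(np.float64(395.0), np.float64(183.0)), (np.float64(385.0), np.float64(283.0)), (np.float64(351.0), np.float64(416.0))]
3.55 [(np.float64(395.0), np.float64(181.0)), (np.float64(385.0), np.float64(283.0)), (np.float64(351.0), np.float64(416.0))]
3.6 [(np.float64(395.0), np.float64(180.0)), (np.float64(385.0), np.float64(283.0)), (np.float64(351.0), np.float64(416.0))]
3.65 [(np.float64(394.0), np.float64(179.0)), (np.float64(385.0), np.float64(283.0)), (np.float64(351.0), np.float64(416.0))]
tcp [ 0.468  -0.3669  0.115 ] t 3.65 off cm [-58.9017  -7.9594  11.6506] yaw -30.3959272369664
```

View pics/p1.png

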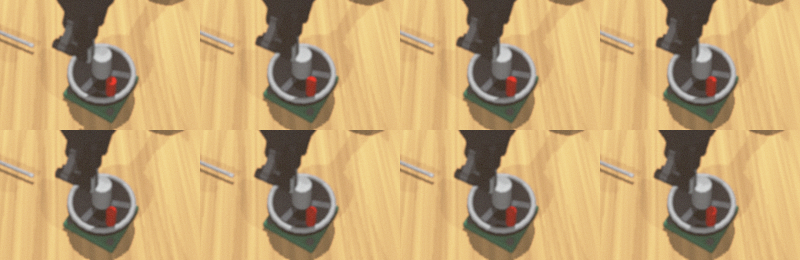

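The peg at (351,416) stands still after release, so this unit appears to bind. Next I measure how far it turned.

```bash
python3 - <<'E'
from m import *
s=snap('side')
for c,st in pegs(s): print('side peg',c,st,onz(s,c[0],st[1]+2,.075))
s=snap('top','t2.png')
for c,st in pegs(s): print('peg',c,st,onz(s,*c,.074))
for c,st in hubs(s): print('hub',c,st,onz(s,*c,.085))
E
```

```text
side peg [394.0298 178.958 ] [374 145  33  62 571] [0.6603 0.325  0.075 ]
side peg [385.3373 282.9639] [383 276   7  16  83] [ 0.5801 -0.1216  0.075 ]
side peg [350.625  415.9375] [346 407  10  19 144] [ 0.4992 -0.3764  0.075 ]
peg [199.4969 152.1595] [154 148  97  13 163] [0.6558 0.2939 0.074 ]
peg [394.7241 186.4138] [392 184   6   6  29] [ 0.5806 -0.1159  0.074 ]
peg [346.0323 244.0968] [343 241   7   7  31] [ 0.4595 -0.0114  0.074 ]
peg [114.5484 319.5806] [112 317   6   6  31] [0.311  0.4571 0.074 ]
hub [189.0956  77.0887] [179  58  22  36 293] [0.8144 0.3153 0.085 ]
hub [478.0838 118.5445] [468 108  21  21 191] [ 0.723  -0.2941  0.085 ]
hub [500.1667 211.5303] [484 209  31   9  66] [ 0.5239 -0.3316  0.085 ]
hub [506.0909 228.5974] [501 223  10  12  77] [ 0.4882 -0.342   0.085 ]
hub [331.011  229.4396] [312 225  38  17  91] [0.4891 0.0199 0.085 ]
hub [328.5514 246.0187] [323 241  12  11 107] [0.4549 0.0254 0.085 ]
```

View pics/t2.png

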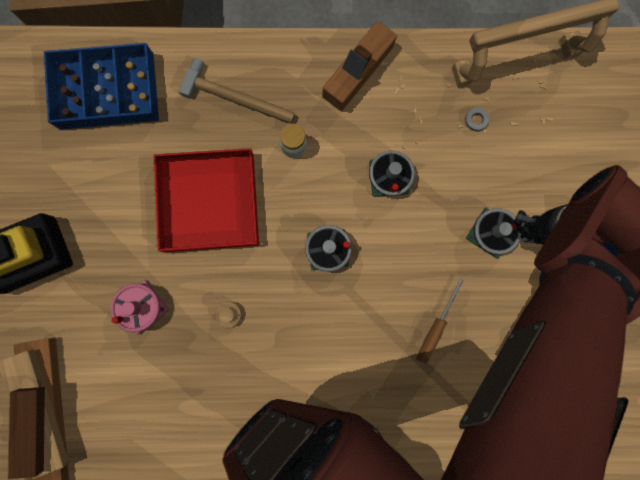

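Emit:
{"method": "jog_arm", "body": {"jaw": [0, 0, 0, 0], "offset": [[0, 0, -3], [0, 0, -2], [0, 0, 0], [0, 0, 0]], "turn": [-7.6, -7.6, -7.6, -7.6]}}

```text
time_s: 4.15
tcp_pos: [0.4692, -0.3681, 0.1668]
tcp_rot: [0.0, 1.0, 0.003, 0.0]
ft_force: [0.2, 0.6, -0.3]
width: -0.0
```

```bash
python3 - <<'E'
from m import *
go([.582,-.080,.057])
E
```

```text
tcp [ 0.4692 -0.3681  0.1668] t 4.15 off cm [ 11.4282 -28.7576  10.9669] yaw 0.3132263508744057
```

Emit:
{"method": "jog_arm", "body": {"jaw": [0, 0, 0, 0, 0, 0, 0, 0], "offset": [[1.6, -4.1, 0], [1.6, -4.1, 0], [1.6, -4.1, 0], [1.6, -4.1, 0], [1.6, -4.1, 0], [1.6, -4.1, 0], [1.6, -4.1, 0], [0, 0, 0]], "turn": [0, 0, 0, 0, 0, 0, 0, 0]}}

```text
time_s: 4.95
tcp_pos: [0.5818, -0.0758, 0.1655]
tcp_rot: [-0.001, 1.0, 0.003, -0.0]
ft_force: [-0.1, 0.1, 0.2]
width: -0.0
```

```bash
python3 - <<'E'
from m import *
go([.582,-.080,.057])
E
```

```text
tcp [ 0.5818 -0.0758  0.1655] t 4.95 off cm [ 0.0181  0.449  10.8535] yaw 0.32830344923827837
```

Emit:
{"method": "jog_arm", "body": {"jaw": [0, 0, 0, 0, 0], "offset": [[0, 0.3, 3.5], [0, 0, 4], [0, 0, 3.4], [0, 0, 0], [0, 0, 0]], "turn": [0, 0, 0, 0, 0]}}

```text
time_s: 5.45
tcp_pos: [0.58, -0.0841, 0.0565]
tcp_rot: [-0.0, 1.0, -0.0, -0.001]
ft_force: [0.2, -0.0, 0.3]
width: -0.0003
```

```bash
python3 - <<'E'
from m import *
go([.5807,-.117,.057])
s=snap('wrist','w3.png')
E
```

```text
tcp [ 0.58   -0.0841  0.0565] t 5.45 off cm [ 0.0722  3.2865 -0.0497] yaw -0.029123796484192898
```

View pics/w3.png

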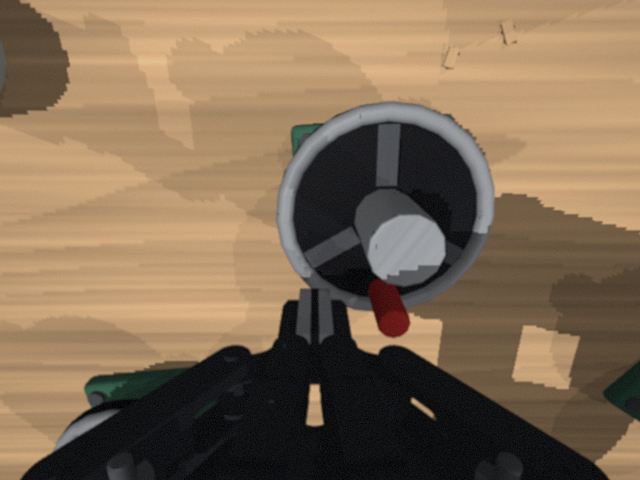

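Emit:
{"method": "jog_arm", "body": {"jaw": [0, 0, 0, 0, 0, 0, 0], "offset": [[0.2, 0, 0], [0, 1.4, 0], [0, 1.4, 0], [0, 1.4, 0], [0, 0, 0], [0, -1, -2], [0, 0, -4]], "turn": [0, 0, 0, 0, 0, 0, 0]}}

```text
time_s: 6.2
tcp_pos: [0.5789, -0.1144, 0.1135]
tcp_rot: [-0.002, 1.0, -0.0, -0.005]
ft_force: [0.9, 0.4, -0.4]
width: 0.0001
```

```bash
python3 - <<'E'
from m import *
a=[]
for i in range(16):
    s=bot.snapshot('side');t=bot.get_state()['time_s']
    if i%2==0:
        a.append(np.array(s['pixels'])[220:350,310:510][:,:,::-1])
        print(t,[tuple(np.round(c).astype(int)) for c,st in pegs(s) if c[1]>200])
cv2.imwrite('pics/p2.png',np.vstack([np.hstack(a[:4]),np.hstack(a[4:])]))
go([0,0,0])
E
```

```text
6.25 [(np.int64(314), np.int64(244)), (np.int64(427), np.int64(284)), (np.int64(351), np.int64(415))]
6.35 [(np.int64(314), np.int64(245)), (np.int64(425), np.int64(276)), (np.int64(350), np.int64(415))]
6.45 [(np.int64(314), np.int64(245)), (np.int64(418), np.int64(267)), (np.int64(351), np.int64(415))]
6.55 [(np.int64(314), np.int64(245)), (np.int64(407), np.int64(263)), (np.int64(351), np.int64(415))]
6.65 [(np.int64(314), np.int64(244)), (np.int64(396), np.int64(268)), (np.int64(351), np.int64(415))]
6.75 [(np.int64(314), np.int64(244)), (np.int64(388), np.int64(272)), (np.int64(351), np.int64(415))]
6.85 [(np.int64(314), np.int64(244)), (np.int64(385), np.int64(280)), (np.int64(351), np.int64(415))]
6.95 [(np.int64(314), np.int64(245)), (np.int64(387), np.int64(287)), (np.int64(351), np.int64(415))]
tcp [ 0.5828 -0.1158  0.1171] t 7.0 off cm [-58.2764 -11.5747  11.7322] yaw -0.0006793396847205814
```

View pics/p2.png

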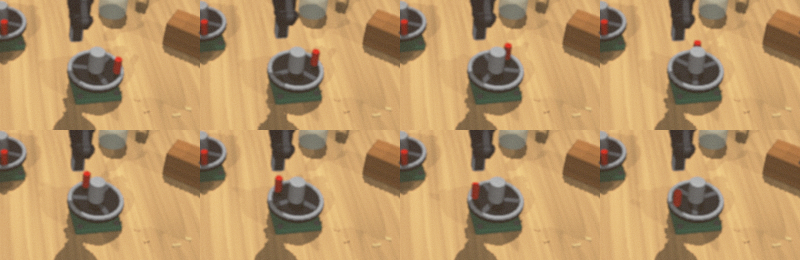

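Unit 1's peg (427,284 → 387,287) runs on round, so it is free. Unit 2 next.

Emit:
{"method": "jog_arm", "body": {"jaw": [0, 0, 0, 0, 0, 0, 0, 0], "offset": [[0, 0, -5], [-3.2, -2.1, 0], [-3.2, -2.1, 0], [-3.2, -2.1, 0], [-3.2, -2.1, 0], [-3.0, -2.1, 0], [0, 0, 0], [0, 0, 0]], "turn": [0, 0, 0, 0, 0, 0, 0, 0]}}

```text
time_s: 7.8
tcp_pos: [0.4249, -0.0106, 0.1676]
tcp_rot: [0.0, 1.0, 0.0, 0.001]
ft_force: [0.6, -0.6, -0.2]
width: 0.0001
```

```bash
python3 - <<'E'
from m import *
go([.424,-.011,.057])
s=snap('top')
for c,st in pegs(s): print('peg',c,st,onz(s,*c,.074))
s=snap('wrist','w4.png')
for c,st in pegs(s): print('peg',c,st,onz(s,*c,.074))
E
```

```text
tcp [ 0.4249 -0.0106  0.1676] t 7.8 off cm [-0.1096  0.0351 11.0579] yaw 0.055431369511437935
peg [376.697  167.0909] [374 164   6   7  33] [ 0.6224 -0.0788  0.074 ]
peg [519.4815 224.1111] [517 222   6   6  27] [ 0.4988 -0.375   0.074 ]
peg [114.5484 319.5806] [112 317   6   6  31] [0.311  0.4571 0.074 ]
peg [315.6184 188.4441] [306 179  20  20 304] [ 0.4605 -0.0117  0.074 ]
```

View pics/w4.png

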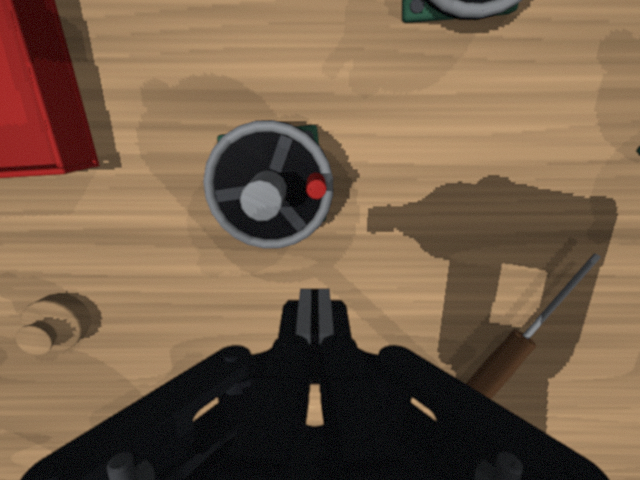

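Emit:
{"method": "jog_arm", "body": {"jaw": [0, 0, 0, 0, 0], "offset": [[0, 0, 4], [0, 0, 4], [0, 0, 3], [0, 0, 0], [0, 0, 0]], "turn": [0, 0, 0, 0, 0]}}

```text
time_s: 8.4
tcp_pos: [0.4257, -0.0113, 0.0574]
tcp_rot: [-0.0, 1.0, -0.0, -0.0]
ft_force: [0.8, 0.4, 0.1]
width: 0.0001
```

```bash
python3 - <<'E'
from m import *
go([.4605,-.0117,.057])
E
```

```text
tcp [ 0.4257 -0.0113  0.0574] t 8.4 off cm [3.4844 0.0367 0.0371] yaw -0.0418442579874641
```

Emit:
{"method": "jog_arm", "body": {"jaw": [0, 0, 0, 0, 0, 0, 0], "offset": [[0, -0.3, 0], [1.4, 0, 0], [1.4, 0, 0], [1.4, 0, 0], [0, 0, 0], [-1, 0, -2], [0, 0, -4]], "turn": [0, 0, 0, 0, 0, 0, 0]}}

```text
time_s: 9.1
tcp_pos: [0.4526, -0.0071, 0.1155]
tcp_rot: [-0.001, 1.0, 0.0, -0.004]
ft_force: [0.8, 0.0, -0.1]
width: 0.0003
```

```bash
python3 - <<'E'
from m import *
a=[]
for i in range(16):
    s=bot.snapshot('side');t=bot.get_state()['time_s']
    if i%2==0:
        a.append(np.array(s['pixels'])[190:320,220:420][:,:,::-1])
        print(t,[tuple(np.round(c).astype(int)) for c,st in pegs(s) if c[1]>200])
cv2.imwrite('pics/p3.png',np.vstack([np.hstack(a[:4]),np.hstack(a[4:])]))
go([0,0,0])
s=snap('top')
for c,st in pegs(s): print('peg',c,st,onz(s,*c,.074))
for c,st in hubs(s): print('hub',c,st,onz(s,*c,.085))
E
```

```text
9.15 [(np.int64(319), np.int64(220)), (np.int64(425), np.int64(276)), (np.int64(351), np.int64(415))]
9.25 [(np.int64(421), np.int64(270)), (np.int64(351), np.int64(415))]
9.35 [(np.int64(301), np.int64(221)), (np.int64(415), np.int64(264)), (np.int64(351), np.int64(415))]
9.45 [(np.int64(294), np.int64(224)), (np.int64(408), np.int64(263)), (np.int64(351), np.int64(415))]
9.55 [(np.int64(292), np.int64(233)), (np.int64(401), np.int64(263)), (np.int64(351), np.int64(415))]
9.65 [(np.int64(293), np.int64(236)), (np.int64(395), np.int64(268)), (np.int64(351), np.int64(415))]
9.75 [(np.int64(298), np.int64(240)), (np.int64(390), np.int64(270)), (np.int64(351), np.int64(415))]
9.85 [(np.int64(306), np.int64(249)), (np.int64(386), np.int64(274)), (np.int64(351), np.int64(415))]
tcp [ 0.4568 -0.0078  0.117 ] t 9.9 off cm [-45.6737  -0.7767  11.7283] yaw -0.0005042299391401007
peg [390.3438 186.    ] [388 183   6   7  32] [ 0.5816 -0.1067  0.074 ]
peg [519.5 224. ] [517 222   6   5  26] [ 0.499  -0.3751  0.074 ]
peg [114.5484 319.5806] [112 317   6   6  31] [0.311  0.4571 0.074 ]
hub [342.7576   6.6667] [332   0  20  14 165] [ 0.9721 -0.0111  0.085 ]
hub [627.788   12.0217] [618   0  22  26 184] [ 0.9565 -0.6259  0.085 ]
hub [189.5207  76.5296] [179  58  22  36 338] [0.8156 0.3145 0.085 ]
hub [477.4892 118.3463] [467 108  22  21 231] [ 0.7235 -0.2929  0.085 ]
hub [392.299  171.4639] [370 151  45  44 291] [ 0.6101 -0.1096  0.085 ]
hub [395.0796 167.6814] [389 162  13  12 113] [ 0.6181 -0.1157  0.085 ]
hub [498.2724 230.9552] [476 209  45  45 268] [ 0.4834 -0.3256  0.085 ]
hub [505.2712 228.339 ] [500 223  12  12 118] [ 0.4888 -0.3404  0.085 ]
hub [308.8133 246.04  ] [305 230  11  34  75] [0.4551 0.0658 0.085 ]
```

View pics/p3.png

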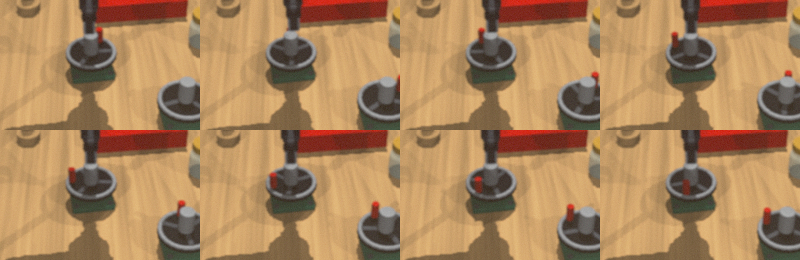

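Unit 2's peg also coasts on (319,220 → 306,249 by way of the near-left side), so it is free. The binder is unit 3, with its hub at (0.489,-0.340) and peg bearing −74°. I will turn to yaw 106° so the pads close square to the peg direction.

Emit:
{"method": "jog_arm", "body": {"jaw": [0.2, 0.4, 0.75, 0.75, 0.75, 0.75, 0.75, 0.75], "offset": [[0, 0, -4], [0, 0, -3], [0, 0, 0], [0, 0, 0], [0, 0, 0], [0, 0, 0], [0, 0, 0], [0, 0, 0]], "turn": [-8.2, -8.2, -8.2, -8.2, -8.2, -8.2, -8.2, -8.2]}}

```text
time_s: 10.75
tcp_pos: [0.4569, -0.0078, 0.1873]
tcp_rot: [-0.0, 0.839, 0.544, 0.0]
ft_force: [0.3, -0.1, -0.5]
width: 0.0642
```

Emit:
{"method": "jog_arm", "body": {"jaw": [0.75, 0.75, 0.75, 0.75, 0.75, 0.75], "offset": [[0, 0, 0], [0, 0, 0], [0, 0, 0], [0, 0, 0], [0, 0, 0], [0, 0, 0]], "turn": [-8.2, -8.2, -8.2, -8.2, -7.6, 0]}}

```text
time_s: 11.35
tcp_pos: [0.4569, -0.0078, 0.1873]
tcp_rot: [-0.0, 0.602, 0.799, -0.0]
ft_force: [0.2, -0.1, 0.5]
width: 0.0638
```

```bash
python3 - <<'E'
from m import *
go([.489,-.3405,.13])
E
```

```text
tcp [ 0.4569 -0.0078  0.1873] t 11.35 off cm [-32.8675  -6.0735   5.7249] yaw 105.98450520603953
```

Emit:
{"method": "jog_arm", "body": {"jaw": [0.75, 0.75, 0.75, 0.75, 0.75, 0.75, 0.75, 0.75], "offset": [[-4.1, -0.76, 0], [-4.1, -0.76, 0], [-4.1, -0.76, 0], [-4.1, -0.76, 0], [-4.1, -0.76, 0], [-4.1, -0.76, 0], [-4.1, -0.76, 2], [-4.1, -0.76, 2]], "turn": [0, 0, 0, 0, 0, 0, 0, 0]}}

```text
time_s: 12.15
tcp_pos: [0.4896, -0.3423, 0.1478]
tcp_rot: [0.001, 0.603, 0.798, -0.0]
ft_force: [0.4, 0.9, 0.8]
width: 0.0639
```

Emit:
{"method": "jog_arm", "body": {"jaw": [0.75, 0.75], "offset": [[0, 0, 0], [0, 0, 0]], "turn": [0, 0]}}

```text
time_s: 12.35
tcp_pos: [0.4881, -0.34, 0.1459]
tcp_rot: [-0.002, 0.603, 0.797, 0.0]
ft_force: [-0.6, -0.3, 0.0]
width: 0.0637
```

```bash
python3 - <<'E'
from m import *
go([.489,-.3405,.051])
s=snap('wrist','w5.png')
for c,st in pegs(s): print('peg',c,st,onz(s,*c,.074))
for c,st in hubs(s): print('hub',c,st,onz(s,*c,.085))
E
```

```text
tcp [ 0.4881 -0.34    0.1459] t 12.35 off cm [-0.1056  0.0865  9.4917] yaw 105.77378873191628
peg [316.3807 298.5229] [308 291  19  16 218] [ 0.4988 -0.3751  0.074 ]
hub [161.0505  48.2978] [107   0 104  97 930] [ 0.3796 -0.2501  0.085 ]
hub [609.0892  16.2865] [580   0  60  27 527] [ 0.594  -0.1756  0.085 ]
hub [316.4578 256.9032] [ 296  238   42   39 1291] [ 0.489  -0.3407  0.085 ]
hub [612.9813 278.3806] [ 586  252   54   53 1495] [ 0.674  -0.3034  0.085 ]
```

View pics/w5.png

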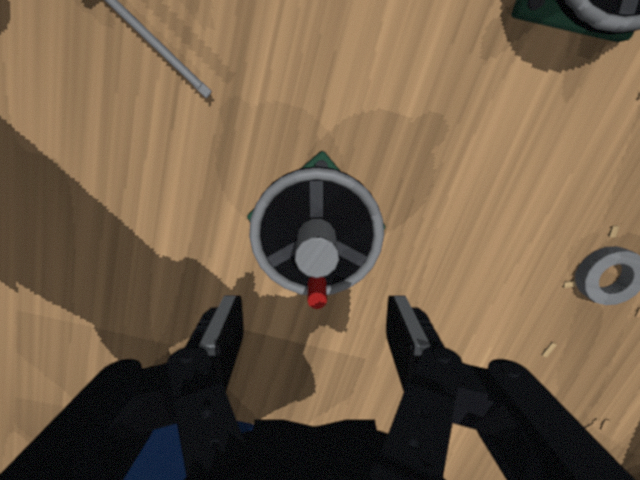

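Boss (316,257) and peg (316,298) line up midway between the jaws. I go down and grip.

Emit:
{"method": "jog_arm", "body": {"jaw": [0.75, 0.75, 0.75, 0.75, 0.75], "offset": [[-0.1, 0, 3], [0, 0.1, 3], [0, 0, 2.4], [0, 0, 1], [0, 0, 0]], "turn": [0, 0, 0, 0, 0]}}

```text
time_s: 12.9
tcp_pos: [0.4896, -0.3387, 0.0526]
tcp_rot: [-0.001, 0.601, 0.799, 0.0]
ft_force: [0.7, 1.1, 0.7]
width: 0.0638
```

Emit:
{"method": "jog_arm", "body": {"jaw": [0.2, 0.2, 0.2, 0.2, 0.2, 0.2], "offset": [[0, 0, 0], [0, 0, 0], [0, 0, 0], [0, 0, 0], [0, 0, 0], [0, 0, 0]], "turn": [0, 0, 0, 0, 0, 0], "grip_force": 60}}

```text
time_s: 13.5
tcp_pos: [0.4909, -0.3416, 0.0557]
tcp_rot: [0.001, 0.602, 0.799, -0.0]
ft_force: [-2.1, 0.8, 6.3]
width: 0.0265
```

```bash
python3 - <<'E'
from m import *
go([.489,-.3405,.051]);s=bot.get_state();print(s['ft_force'],s['width'])
s=snap('wrist','w6.png')
E
```

```text
tcp [ 0.4909 -0.3416  0.0557] t 13.5 off cm [ 0.1653 -0.1557  0.4721] yaw 106.00610451489759
[-2.1308  0.7653  6.284 ] 0.026538457923567637
```

View pics/w6.png

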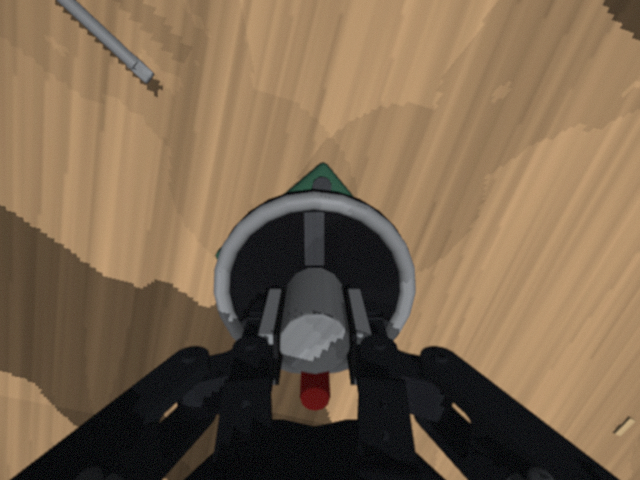

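The grip holds the boss at 26.5 mm with a light upward load of about 6 N. I lift.

Emit:
{"method": "jog_arm", "body": {"jaw": [0.2, 0.2, 0.2, 0.2, 0.2, 0.2, 0.2, 0.2], "offset": [[0, 0, -0.5], [0, 0, -1], [0, 0, -2], [0, 0, -2.5], [0, 0, -2.5], [0, 0, -2.5], [0, 0, -2], [0, 0, 0]], "turn": [0, 0, 0, 0, 0, 0, 0, 0]}}

```text
time_s: 14.35
tcp_pos: [0.4919, -0.3419, 0.187]
tcp_rot: [0.004, 0.602, 0.799, -0.0]
ft_force: [1.4, -1.6, -5.8]
width: 0.0265
```

```bash
python3 - <<'E'
from m import *
go([.5596,.2835,.17]);s=bot.get_state();print(s['ft_force'],s['width'])
s=snap('wrist','w7.png')
s=snap('side','s7.png')
E
```

```text
tcp [ 0.4919 -0.3419  0.187 ] t 14.35 off cm [58.2663 23.7386  1.4522] yaw 105.99624236096342
[ 1.438  -1.5858 -5.847 ] 0.026536678404430854
```

View pics/s7.png

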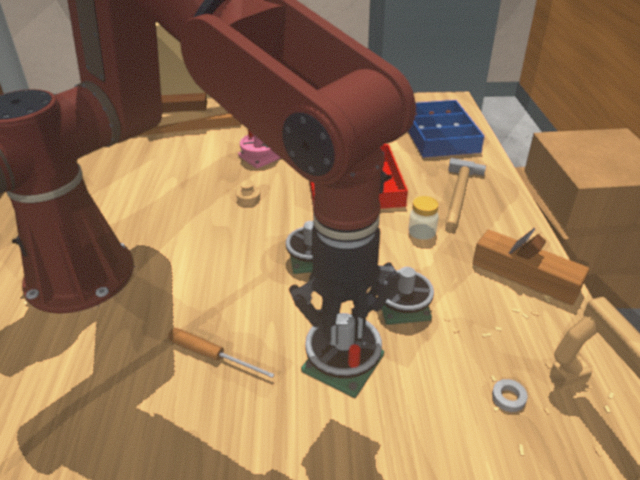

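The unit hangs upright from the jaws (side view, boss at about (345,330)), with a load of about 6 N. Carrying it to the bin now.

Emit:
{"method": "jog_arm", "body": {"jaw": [0.2, 0.2, 0.2, 0.2, 0.2, 0.2, 0.2, 0.2], "offset": [[1.5, 0.6, 0], [2.5, 1.0, 0], [3.4, 1.4, 0], [3.4, 1.4, 0], [3.4, 1.4, 0], [3.4, 1.4, 0], [3.4, 1.4, 0], [3.4, 1.4, 0]], "turn": [0, 0, 0, 0, 0, 0, 0, 0]}}

```text
time_s: 15.25
tcp_pos: [0.517, -0.0755, 0.181]
tcp_rot: [-0.002, 0.602, 0.799, -0.0]
ft_force: [0.7, -0.6, -6.0]
width: 0.0265
```

Emit:
{"method": "jog_arm", "body": {"jaw": [0.2, 0.2, 0.2, 0.2, 0.2, 0.2, 0.2, 0.2], "offset": [[3.4, 1.4, 0], [3.4, 1.4, 0], [3.4, 1.4, 0], [3.4, 1.4, 0], [3.4, 1.4, 0], [3.4, 1.4, 0], [3.4, 1.4, 0], [3.4, 1.4, 0]], "turn": [0, 0, 0, 0, 0, 0, 0, 0]}}

```text
time_s: 16.05
tcp_pos: [0.5492, 0.2158, 0.1807]
tcp_rot: [-0.002, 0.602, 0.799, -0.002]
ft_force: [-0.2, -0.2, -5.8]
width: 0.0265
```

```bash
python3 - <<'E'
from m import *
go([.5596,.2835,.17]);s=bot.get_state();print(s['ft_force'],s['width'])
E
```

```text
tcp [0.5492 0.2158 0.1807] t 16.05 off cm [6.2197 2.8751 1.0572] yaw 106.02615546456613
[-0.1637 -0.1947 -5.7513] 0.026543844790505138
```

Emit:
{"method": "jog_arm", "body": {"jaw": [0.2, 0.2, 0.2, 0.2, 0.2], "offset": [[3, 1.2, 0], [2, 0.8, 0], [1, 0.5, 0], [0, 0, 0], [0, 0, 0]], "turn": [0, 0, 0, 0, 0]}}

```text
time_s: 16.55
tcp_pos: [0.5582, 0.2775, 0.182]
tcp_rot: [-0.0, 0.602, 0.799, -0.001]
ft_force: [-0.5, 0.3, -6.4]
width: 0.026
```

```bash
python3 - <<'E'
from m import *
go([.5596,.2835,.07]);s=bot.get_state();print(s['ft_force'],s['width'])
s=snap('side','s8.png')
s=snap('top','t8.png')
for n in ['side','top']:
    pass
E
```

```text
tcp [0.5582 0.2775 0.182 ] t 16.55 off cm [ 0.5479  0.3316 11.2016] yaw 106.00832683243654
[-0.5177  0.3244 -6.4314] 0.026002480635161904
```

View pics/s8.png

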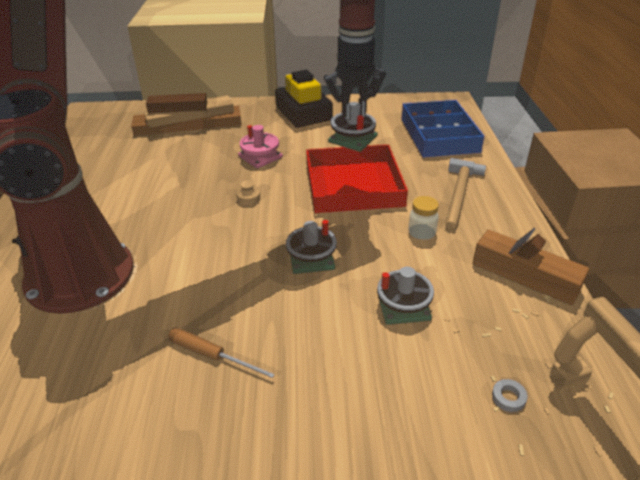

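View pics/t8.png

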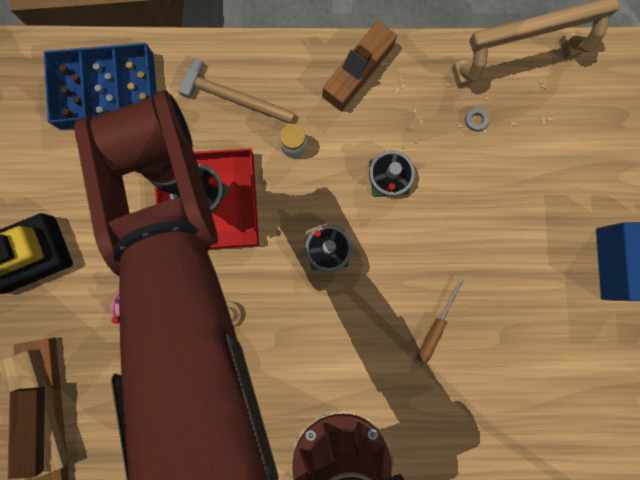

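Unit over the bin: side view (353,120), top view (205,190). Lowering now.

Emit:
{"method": "jog_arm", "body": {"jaw": [0.2, 0.2, 0.2, 0.2, 0.2, 0.2, 0.2], "offset": [[0.5, 0.3, 2], [0, 0, 3], [0, 0, 3], [0, 0, 2], [0, 0, 1.2], [0, 0, 0], [0, 0, 0]], "turn": [0, 0, 0, 0, 0, 0, 0]}}

```text
time_s: 17.35
tcp_pos: [0.5615, 0.2838, 0.0722]
tcp_rot: [0.0, 0.602, 0.798, 0.001]
ft_force: [-0.6, -0.1, -5.6]
width: 0.0266
```

Emit:
{"method": "jog_arm", "body": {"jaw": [0.2, 0.2, 0.2, 0.2, 0.2], "offset": [[0, 0, 0.5], [0, 0, 0.4], [0, 0, 0.2], [0, 0, 0], [0, 0, 0]], "turn": [0, 0, 0, 0, 0]}}

```text
time_s: 17.85
tcp_pos: [0.5609, 0.2844, 0.0609]
tcp_rot: [0.0, 0.602, 0.799, 0.0]
ft_force: [-0.5, 1.0, -3.1]
width: 0.0262
```

Emit:
{"method": "jog_arm", "body": {"jaw": [0.2, 0.2, 0.45, 0.7, 0.7, 0.7, 0.7], "offset": [[0, 0, 0.1], [0, 0, 0], [0, 0, 0], [0, 0, 0], [0, 0, 0], [0, 0, 0], [0, 0, 0]], "turn": [0, 0, 0, 0, 0, 0, 0]}}

```text
time_s: 18.55
tcp_pos: [0.5609, 0.2841, 0.0593]
tcp_rot: [0.0, 0.602, 0.799, 0.0]
ft_force: [0.0, -0.2, 0.1]
width: 0.0599
```

Emit:
{"method": "jog_arm", "body": {"jaw": [0.7, 0.7, 0.7, 0.7, 0.7, 0.7], "offset": [[0, 0, -1], [0, 0, -2], [0, 0, -3], [0, 0, -4], [0, 0, -4], [0, 0, 0]], "turn": [0, 0, 0, 0, 0, 0]}}

```text
time_s: 19.15
tcp_pos: [0.5655, 0.286, 0.2087]
tcp_rot: [0.004, 0.602, 0.799, 0.007]
ft_force: [-0.6, 0.1, 0.8]
width: 0.0598
```

Emit:
{"method": "jog_arm", "body": {"jaw": [0.7, 0.7, 0.7, 0.7, 0.7], "offset": [[-4, 0, -2], [-4, 0, 0], [-4, 0, 0], [-4, 0, 0], [0, 0, 0]], "turn": [0, 0, 0, 0, 0]}}

```text
time_s: 19.65
tcp_pos: [0.606, 0.1256, 0.2195]
tcp_rot: [0.001, 0.604, 0.797, -0.001]
ft_force: [0.1, 1.1, -0.1]
width: 0.0595
```

```bash
python3 - <<'E'
from m import *
go([0,0,0])
s=snap('side','s9.png')
s=snap('top','t9.png')
for c,st in pegs(s): print('peg',c,st,onz(s,*c,.074))
for c,st in hubs(s): print('hub',c,st,onz(s,*c,.085),onz(s,*c,.09))
E
```

```text
tcp [0.606  0.1256 0.2195] t 19.65 off cm [  4.357  -61.7451  21.9208] yaw 105.7017774407266
peg [237.7021 149.9574] [228 148  20   4  47] [0.6604 0.2141 0.074 ]
peg [239.9625 163.0115] [228 151  25  21 347] [0.6323 0.2092 0.074 ]
peg [391.6875 186.125 ] [390 184   5   5  16] [ 0.5813 -0.1095  0.074 ]
peg [317.4138 233.4483] [315 231   6   6  29] [0.4822 0.0478 0.074 ]
peg [114.625 319.5  ] [112 317   6   6  32] [0.3111 0.4569 0.074 ]
hub [232.8706  12.8152] [224   0  22  27 487] [0.9571 0.2245 0.085 ] [0.9542 0.2237 0.09  ]
hub [270.7656   3.5625] [263   0  18  12  64] [0.9784 0.1436 0.085 ] [0.9754 0.1432 0.09  ]
hub [494.1617   6.0738] [465   0  64  15 637] [ 0.9727 -0.3386  0.085 ] [ 0.9697 -0.3366  0.09  ]
hub [566.5306   3.8735] [547   0  49  13 245] [ 0.9764 -0.4953  0.085 ] [ 0.9734 -0.4925  0.09  ]
hub [625.7906  14.0038] [609   0  31  26 530] [ 0.9521 -0.6213  0.085 ] [ 0.9492 -0.6179  0.09  ]
hub [189.5057  77.    ] [179  58  21  37 350] [0.8146 0.3145 0.085 ] [0.8124 0.3132 0.09  ]
hub [477.3047 118.3789] [467 108  22  22 256] [ 0.7234 -0.2925  0.085 ] [ 0.7216 -0.2907  0.09  ]
hub [396.7731 163.0278] [370 151  45  37 216] [ 0.628  -0.1195  0.085 ] [ 0.6268 -0.1186  0.09  ]
hub [191.8089 202.7197] [183 178  26  44 157] [0.5464 0.3054 0.085 ] [0.5455 0.3042 0.09  ]
hub [199.3191 195.9043] [195 190   9  13  94] [0.5605 0.2903 0.085 ] [0.5595 0.2892 0.09  ]
hub [336.589  246.7161] [316 225  35  46 236] [0.4533 0.0089 0.085 ] [0.4529 0.0092 0.09  ]
hub [328.7231 245.9308] [323 240  13  13 130] [0.4551 0.025  0.085 ] [0.4546 0.0252 0.09  ]
hub [453.1786 295.5595] [445 279  17  34  84] [ 0.3518 -0.2271  0.085 ] [ 0.3519 -0.2256  0.09  ]
```

View pics/s9.png

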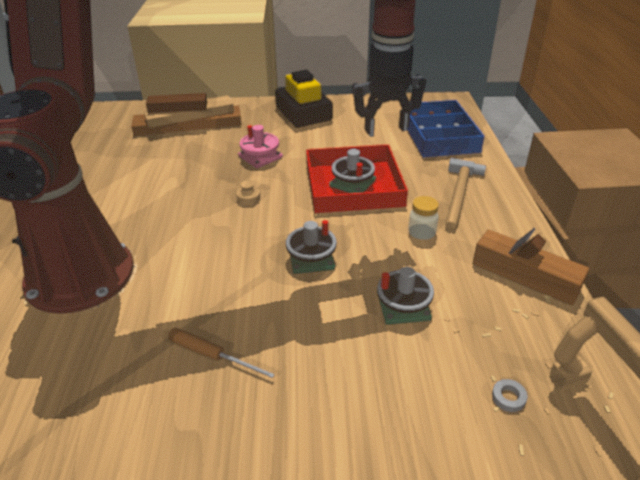

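View pics/t9.png

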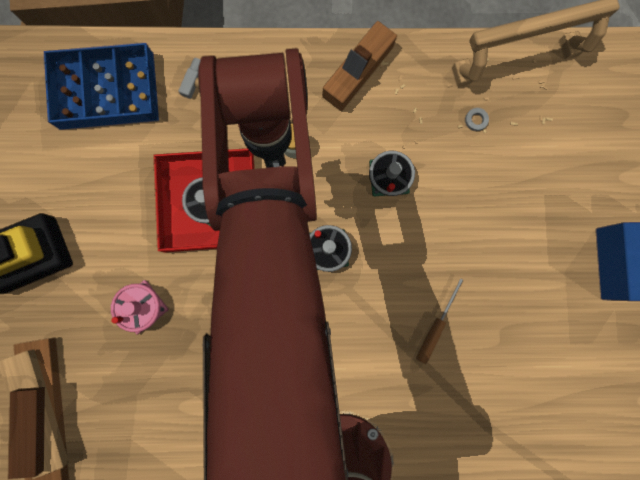

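The side view shows the binder upright in the bin at (353,165), with its boss at (0.560, 0.289) against the bin centre (0.560, 0.284). The two free units' bosses at (328,246) and (395,168) are where they began, and the arm is clear of everything.

```bash
python3 - <<'E'
from m import *
print(bot.job_done())
E
```

```text
the job is handed in; nothing more can be done
None
```

I found one binding unit, stood it upright in the red bin, and handed the job in at about 20 s of the 64 s allowed. No verdict came back.

- **Test by the peg:** I pushed each wheel 20 to 30 mm by its red peg where it stood. The units at (0.617, -0.116) and (0.455, 0.026) coasted on well past 1.5 rad. The unit at (0.489, -0.340) turned about 47° and stopped dead.
- **Binding unit in the bin:** I gripped it by the boss, lowered it onto the bin floor and let go. The last images show it upright, with its axle about 6 mm from the bin's centre.
- **Free units:** The unit at (0.455, 0.026) measured within 1 mm of its start. The other looked unmoved at the end, and measured within 1 mm just after the pushes.
- **Arm:** It is clear and touching nothing; the force reads about 1 N.

**Checks with a caveat:**
- **Wheel angle:** The free wheel at (0.617, -0.116) happened to stop about 10° short of where its peg began, after at least one full turn. It counts as turned because the joint is described as endless. If the angle were wrapped to one turn, it would read near zero.
- **Grip:** While closing, the gripper was pushed up 3 mm with about 6 N, probably because the fingertips touched the wheel disc. This did no visible harm.

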